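Tube offcut through the sprung flap of the scrap box

ROBOT

A 7-joint arm with a two-finger parallel gripper is mounted at the origin on the work surface. World frame = base frame: x ahead of the robot, y to its left, z up, the work surface at z = 0. Lengths are in m, angles in rad, forces in N, time in s.
With the tool pointing down it reaches from about 0.425 to 0.975 m from the base axis. Payload 16.7 kg.
Tool frame: the origin (TCP) lies at the very end of the fingers, on their centre line; the grasp point (between the pads) lies 19 mm behind it; z points along the fingers, y is the line along which they close (so a half turn about z gives the same grasp; the last joint's range is limited). The gripper opens to 85 mm and grips with 20 to 120 N. Pads are 22 mm wide; open, the fingers measure 114 mm over their backs; the gripper's body (76 mm by 85 mm) begins 54 mm behind the grasp point. The pads swing forward as they close: fully open they stand 13 mm farther back than shut.
Start: joints at [-1.333, 0.426, 0.074, 1.606, -0.034, 1.111, -0.067], TCP at [0.255, 0.625, 0.231] pointing down, gripper open.
Joint ranges: [-2.85, 2.85], [-0.5, 2.14], [-1.23, 1.37], [0.21, 2.46], [-1.02, 4.16], [0.16, 2.05], [-2.73, 2.73]. Speed limits (rad/s): [1.89, 1.89, 2.39, 2.39, 3.01, 3.01, 3.01].

INTERFACE

Orientations are given as [roll, pitch, yaw] about the fixed x, y, z axes, in that order (R = Rz(yaw) Ry(pitch) Rx(roll)).
In Python, from workcell import bot, viewer gives the robot as it stands.
- The arm moves only by the tool drive_tool, never from a script. Its argument "plan" is one flat list of numbers, 7 for each row, row after row: the shift along the world's x, y, z in units of 25 mm (1.0 is 25 mm), then the turn, a rotation vector about the world's x, y, z in units of 5 degrees (1.0 is 5 degrees), then the opening, from 0 (shut) to 1 (fully open). In form: [tx, ty, tz, rx, ry, rz, claw, tx, ty, tz, rx, ry, rz, claw, ...]. A call has 1 to 8 rows; each row is the pose to reach, as a shift and turn from the pose commanded when the call began; what a row does not reach only later rows make up. A row lasts 1/12 s, in which the tool goes at most 41.7 mm and 7.16 degrees, less where a joint would pass 70% of its speed; a pose out of reach is approached as far as the arm can. A call with a gripper value outside its range is refused whole. The fingers move at their own pace and stop on an object; the grip force is fixed at half the most. Time passes only in rows, so rows that repeat a pose let the fingers close. It gives the time, the measured TCP pose, the force, the opening and the grip force at its end, in the units of the state.
- bot.observe(): the state, without advancing time (a new reading comes with each control period).
- viewer.snapshot(name): name is "scene" or "side" or "wrist"; returns the picture (420x560x3 uint8, red, green, blue); there is no depth.
- viewer.camera_model(name): a dict with "fx", "fy", "cx", "cy" (pixels), "R" (3x3) and "t" (3): a world point X has camera coordinates R X + t. Camera axes: x right, y down, z forward; pixel columns grow to the right and rows downward; lengths in m; the calibration is good to about 2 mm. The wrist camera is an equidistant fisheye: a pixel r from the principal point sees the ray r / f radians off the axis. A picture is of the moment at which its call begins: read the wrist's pose just before it. camera_model takes no time and is no camera call; for the wrist camera it gives the pose at the moment of the call.
- bot.hand_in(): hands the job in; it is judged then, once.
The state is a dict: "time": time; "joint_pos": joint angles; "joint_velocities": joint speeds; "effort": joint torques, N m; "position": TCP position; "ee_rot": TCP orientation; "ft_force": force on the tool from outside, world axes, zero at the start; "wrist_torque": the same for the moment, N m; "width": opening from 0.0 (shut) to 1.0 (fully open); "finger_force": force on a finger pad.
Only numpy, scipy, OpenCV 4.12 (cv2) and the standard library are available. Lean on these libraries where they do the work, as an engineer would, in place of code of your own. Each camera call takes 0.05 s, during which the arm holds its last target. There are 200 camera calls.

TASK

Three offcuts of steel tube stand on end on the smithy bench. Post the tall square one through the sprung flap in the top of the scrap box: push the flap open with it while you still have hold of it, then let it go so that it drops right inside and the flap snaps shut behind it. Leave the round offcut standing where it is.

Things in the scene. Friction and masses are not known exactly. Their poses are not given: they have to be found in the camera images.
- square_stub: The tall square tube offcut, dark steel, 30 x 30 mm across and 110 mm tall, about 0.4 kg, standing on end on the bench. Origin: centre of its underside; z runs up its length, x and y are square to its faces. (A similar square offcut only 50 mm tall is not the one.)
- round_stub: The round tube offcut, dark steel, 34 mm in diameter and 110 mm tall, standing on end; to be left alone. Origin: centre of its underside, z up.
- mouth (a point): Centre of the scrap box's mouth, level with the box's flat top, 185 mm above the bench; axes those of the box, z up. The mouth is a hole 64 mm along x by 100 mm along y in the 4 mm top plate, closed from beneath by a bright steel flap. The box is grey sheet steel, hollow, fixed to the bench, 200 mm along x by 220 mm along y.
- flap (a joint): Flap angle, rad: 0 shut (level, 5 mm under the box top) to 1.45 swung down. 66 mm long, hinged along the mouth's +x edge. A spring drives it shut (0.10 N m shut, 0.13 open; about 3 N at its middle opens it). With the square offcut pushed in upright at the middle of the mouth, foot 60 mm below the box top, it is over 1 rad open; let go there or deeper, the offcut falls in by its own weight.
Things that resemble listed ones, but are neither listed nor needed, are in the scene too. What is shaped like the square_stub but orange or pink is not meant.

How it is judged:
On the way:
1. the tall square offcut, still in contact with the fingers, has pushed the flap well open (over 0.6 rad) with its lower end below the top of the box (value of joint flap above 0.6 rad and contact force between the fingers and square_stub above 0.5 N and z of square_stub in the frame of mouth below -0.02 m), for 0.1 s.
At the end, for the whole second after the job is handed in: The tall square offcut lies at rest inside the scrap box (its origin more than 50 mm below the top of the box and within the box's walls), the flap is shut to within 0.1 rad, and the round offcut still stands (within 0.2 rad of upright) less than 30 mm from where it began (z of square_stub in the frame of mouth below -0.05 m and x of square_stub in the frame of mouth between -0.1 and 0.1 m and y of square_stub in the frame of mouth between -0.11 and 0.11 m and linear speed of square_stub below 0.05 m/s and value of joint flap below 0.1 rad and angle between round_stub's own z axis and vertical below 0.2 rad and distance of round_stub from where it was at the start of the episode below 0.03 m); the robot touches nothing.
It fails at once if the round offcut is knocked over or moved 30 mm or more (angle between round_stub's own z axis and vertical above 0.5 rad or distance of round_stub from where it was at the start of the episode above 0.03 m).
It also fails if it takes over 40 s, if anything falls off the work surface, if the arm or the gripper's body presses on something with over 40 N, if the wrist force passes 120 N, or if a joint passes its speed limit or range.

## Working session

There is one attempt and no reset: what is moved stays moved. The work goes in short steps, Python scripts to look and compute and a tool call to move; the robot and the scene stay as the last step left them, time stands still between calls to the robot, and variables do not carry over. Pictures are saved under pics/ and viewed, at most 10 in all, crops included, and the job is handed in when it is done.

Besides the shell and the picture viewer there is one more tool, called after "Call:" as name(argument=value, ...) on one line, values as JSON. drive_tool: Moves the arm, as the interface text tells. Its arguments: {"type":"object","properties":{"plan":{"type":"array"}},"required":["plan"]}

```bash
mkdir -p pics; python3 - <<'E'
from workcell import bot, viewer
import cv2
for n in("scene","side"):
    cv2.imwrite(f"pics/{n}0.png",viewer.snapshot(n)[:,:,::-1])
    m=viewer.camera_model(n);print(n,m)
s=bot.observe();print(s["time"],s["position"],s["ee_rot"],s["width"])
E
```

```text
scene {'fx': 399.2063233720803, 'fy': 399.2063233720803, 'cx': 280.81241638337167, 'cy': 217.62114199778236, 'R': array([[-0.86963932,  0.49358849, -0.00989256],
       [ 0.41726807,  0.72416822, -0.54906079],
       [-0.2638462 , -0.4816127 , -0.83572387]]), 't': array([ 0.47047695, -0.11414741,  1.03216489])}
side {'fx': 410.19744950794757, 'fy': 410.19744950794757, 'cx': 277.64120508865716, 'cy': 217.71075906760427, 'R': array([[-0.7817526 , -0.62355936,  0.00604876],
       [-0.34659377,  0.42641797, -0.83548816],
       [ 0.51839717, -0.65524151, -0.54947515]]), 't': array([0.39469561, 0.30110256, 0.59401499])}
0.1 [0.25514415 0.62453422 0.23068087] [-3.14045456e+00  1.10741809e-04  2.75378161e+00] 1.0014529202237092
```

View pics/scene0.png

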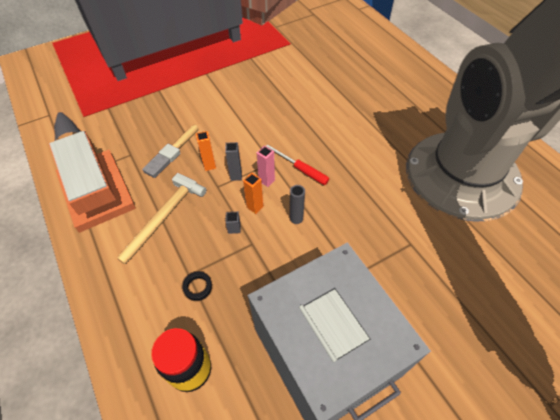

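View pics/side0.png

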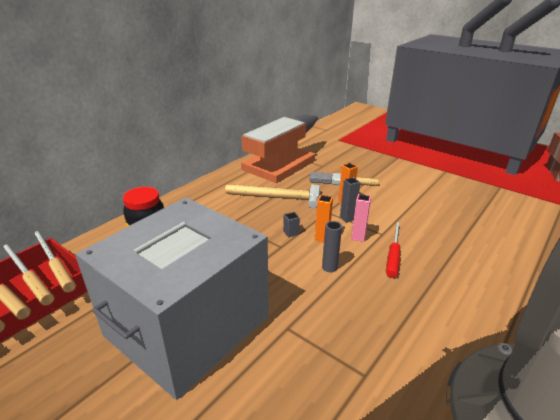

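The tall square stub is at scene (233,160), between orange (206,150), pink (266,167) and orange (254,193). The round stub is at (297,205) and the box flap at (335,323). In the side view the tall square stub is at (350,200). I'll zoom in on both.

```bash
python3 - <<'E'
import cv2,numpy as np
a=cv2.imread("pics/scene0.png")[120:240,190:320];b=cv2.imread("pics/side0.png")[155:275,280:410]
r=lambda i:cv2.resize(i,None,fx=3,fy=3,interpolation=cv2.INTER_CUBIC)
c=cv2.imread("pics/scene0.png")[240:420,240:440]
im=np.hstack([r(a),r(b)])
cv2.imwrite("pics/zoom.png",im)
cv2.imwrite("pics/box.png",r(c))
E
```

```text
(no output)
```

View pics/zoom.png

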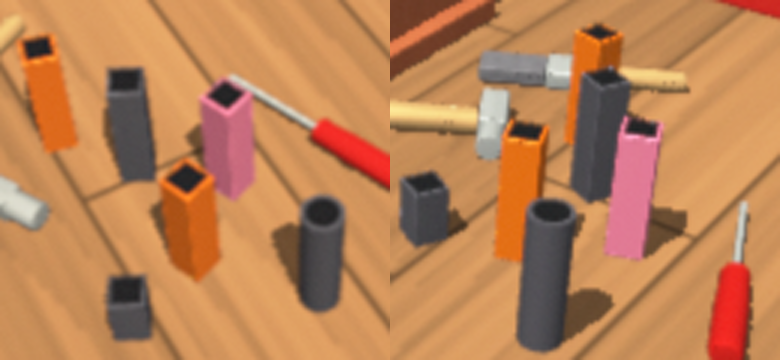

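View pics/box.png

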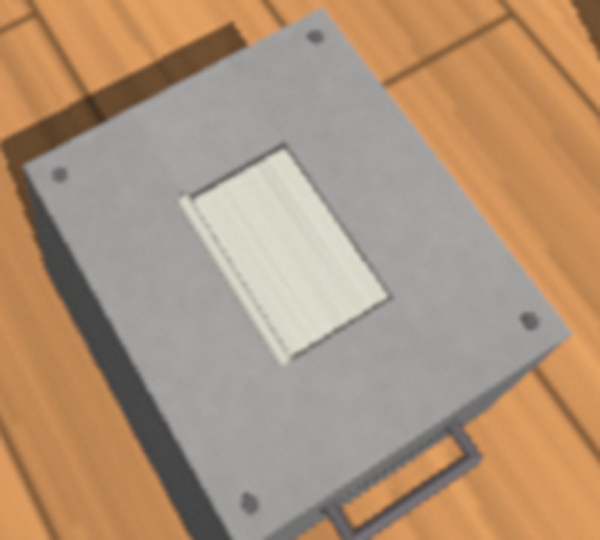

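```bash
cat >h.py <<'E'
from workcell import bot, viewer
import numpy as np
def back(n,uv,z):
    m=viewer.camera_model(n);uv=np.atleast_2d(uv)
    d=np.c_[(uv[:,0]-m["cx"])/m["fx"],(uv[:,1]-m["cy"])/m["fy"],np.ones(len(uv))]@m["R"]
    c=-m["R"].T@m["t"]
    return c+d*((z-c[2])/d[:,2])[:,None]
E
python3 - <<'E'
from h import *
np.set_printoptions(precision=4,suppress=True)
S=lambda p:np.array(p)/3.+[190,120]
D=lambda p:np.array(p)/3.+[150,155]  # 280-130
for n,a,b,z in [("sq",(127,80),(604,79),.11),("or1",(38,47),(599,32),.11),("pink",(227,93),(641,127),.11),("or2",(187,177),(526,132),.11),("round",(322,211),(551,211),.11),("short",(127,290),(426,184),.05)]:
    print(n,back("scene",S(a),z)[0],back("side",D(b),z)[0])
def yaw(q): 
    e=np.roll(q,-1,0)-q; return np.degrees(np.arctan2(e[:,1],e[:,0])),np.linalg.norm(e[:,:2],axis=1)
q=back("scene",S([(108,70),(142,68),(147,92),(112,95)]),.11);print(q.mean(0),yaw(q))
q=back("side",D([(580,78),(605,69),(630,78),(607,89)]),.11);print(q.mean(0),yaw(q))
B=lambda p:np.array(p)/3.+[240,240]
q=back("scene",B([(190,197),(287,145),(390,297),(287,360)]),.185);print("mouth",q,q.mean(0),yaw(q))
q=back("scene",B([(25,163),(323,10),(570,333),(235,540)]),.185);print("box",q,q.mean(0),yaw(q))
q=back("side",[(88,256),(184,203),(267,241),(167,307)],.185);print("boxside",q,q.mean(0),yaw(q))
E
```

```text
sq [ 0.5101 -0.2842  0.11  ] [ 0.5062 -0.2833  0.11  ]
or1 [ 0.5564 -0.3527  0.11  ] [ 0.5523 -0.3548  0.11  ]
pink [ 0.4485 -0.2326  0.11  ] [ 0.4465 -0.2347  0.11  ]
or2 [ 0.514  -0.1738  0.11  ] [ 0.5092 -0.1743  0.11  ]
round [ 0.4435 -0.0966  0.11  ] [ 0.4394 -0.0975  0.11  ]
short [ 0.5849 -0.1445  0.05  ] [ 0.5784 -0.1456  0.05  ]
[ 0.5104 -0.283   0.11  ] (array([ 154.484 ,   72.4096,  -23.4884, -108.6668]), array([0.0269, 0.0262, 0.0273, 0.0271]))
[ 0.5057 -0.2849  0.11  ] (array([-106.4942,  178.0344,   79.6292,   -5.1427]), array([0.0272, 0.0233, 0.0281, 0.0261]))
mouth [[0.5862 0.1572 0.185 ]
 [0.5239 0.1582 0.185 ]
 [0.5249 0.2543 0.185 ]
 [0.5884 0.2543 0.185 ]] [0.5558 0.206  0.185 ] (array([179.1098,  89.439 ,  -0.0754, -91.3394]), array([0.0623, 0.0961, 0.0636, 0.097 ]))
box [[0.6547 0.0955 0.185 ]
 [0.4575 0.0974 0.185 ]
 [0.4569 0.3141 0.185 ]
 [0.6546 0.3097 0.185 ]] [0.5559 0.2042 0.185 ] (array([179.4295,  90.161 ,  -1.2762, -89.9737]), array([0.1972, 0.2167, 0.1978, 0.2142]))
boxside [[0.6302 0.3042 0.185 ]
 [0.6368 0.1109 0.185 ]
 [0.4445 0.1047 0.185 ]
 [0.4534 0.2969 0.185 ]] [0.5412 0.2042 0.185 ] (array([ -88.0268, -178.1632,   87.3514,    2.3749]), array([0.1934, 0.1924, 0.1923, 0.1769]))
```

Call:
drive_tool(plan=[7, -10, 3, 0, 0, 0, 1, 7, -10, 3, 0, 0, 0, 1, 7, -10, 3, 0, 0, 0, 1, 7, -10, 3, 0, 0, 0, 1, 7, -10, 3, 0, 0, 0, 1, 7, -10, 3, 0, 0, 0, 1, 7, -10, 3, 0, 0, 0, 1, 7, -10, 3, 0, 0, 0, 1])

```text
time: 0.77
position: [0.4331, 0.3705, 0.3075]
ee_rot: [3.141, 0.001, 2.749]
ft_force: [1.0, 0.8, 0.8]
width: 1.001
finger_force: 0.0
```

Call:
drive_tool(plan=[2, -13, 0, 0, 0, 0, 1, 2, -13, 0, 0, 0, 0, 1, 2, -13, 0, 0, 0, 0, 1, 2, -13, 0, 0, 0, 0, 1, 2, -13, 0, 0, 0, 0, 1, 2, -13, 0, 0, 0, 0, 1, 2, -13, 0, 0, 0, 0, 1, 2, -13, 0, 0, 0, 0, 1])

```text
time: 1.43
position: [0.4799, 0.0471, 0.3064]
ee_rot: [3.141, -0.0, 2.753]
ft_force: [1.2, 1.0, -0.1]
width: 1.005
finger_force: 0.0
```

Call:
drive_tool(plan=[1, -12, -2, 0, 0, 0, 1, 1, -12, -2, 0, 0, 0, 1, 1, -12, -2, 0, 0, 0, 1, 1, -12, -2, 0, 0, 0, 1, 1, -12, -2, 0, 0, 0, 1, 1, -12, -2, 0, 0, 0, 1, 1, -12, -2, 0, 0, 0, 1, 1, -12, -2, 0, 0, 0, 1])

```text
time: 2.1
position: [0.5039, -0.2557, 0.2555]
ee_rot: [-3.139, -0.0, 2.749]
ft_force: [-1.3, 0.1, 0.9]
width: 1.001
finger_force: 0.0
```

```bash
python3 - <<'E'
from h import *
import cv2,json
m=viewer.camera_model("wrist");i=viewer.snapshot("wrist")
cv2.imwrite("pics/w1.png",i[:,:,::-1]);print(m,bot.observe()["position"])
np.savez("w1.npz",**m)
E
```

```text
{'fx': 325.19226210127806, 'fy': 325.19226210127806, 'cx': 280.23469778993035, 'cy': 209.78223494059165, 'R': array([[ 0.38213398,  0.92410633, -0.00105298],
       [ 0.87764848, -0.36256564,  0.31349529],
       [ 0.28932121, -0.12072135, -0.94958917]]), 't': array([ 0.0420342 , -0.5840163 ,  0.22614592])} [ 0.50387059 -0.25591598  0.25531241]
```

View pics/w1.png

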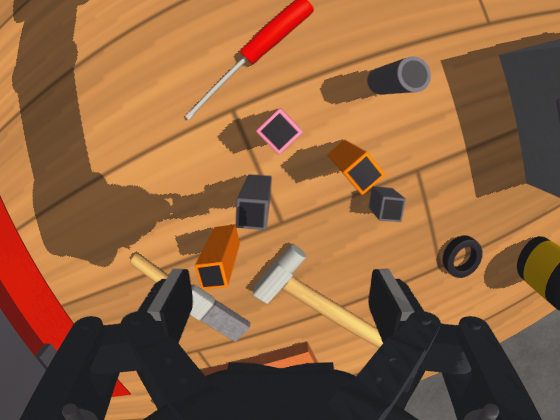

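The tall square stub's top face is at about (253,216), with corners near (238,203), (270,205), (267,229) and (236,227). The pink and orange stubs stand clear of the closing line.

```bash
python3 - <<'E'
import numpy as np,cv2
m=np.load("w1.npz");R,t=m["R"],m["t"]
def bk(q,z):
    v=(np.array(q,float)-[m["cx"],m["cy"]]);r=np.linalg.norm(v,axis=1);th=r/m["fx"]
    d=np.c_[v/r[:,None]*np.sin(th)[:,None],np.cos(th)]@R;c=-R.T@t
    return c+d*((z-c[2])/d[:,2])[:,None]
g=cv2.cvtColor(cv2.imread("pics/w1.png"),cv2.COLOR_BGR2GRAY)
q=np.float32([(238,203),(270,205),(267,229),(236,227)])
for w in (q,cv2.cornerSubPix(g,q.copy().reshape(-1,1,2),(3,3),(-1,-1),(3,30,.01)).reshape(-1,2)):
    p=bk(w,.11);e=np.roll(p,-1,0)-p
    print(w.tolist(),p.mean(0).round(4),np.degrees(np.arctan2(e[:,1],e[:,0])).round(1),np.linalg.norm(e,axis=1).round(4))
E
python3 -c "
import cv2
i=cv2.imread('pics/w1.png')[165:255,200:320]
cv2.imwrite('pics/w1z.png',cv2.resize(i,None,fx=6,fy=6,interpolation=cv2.INTER_CUBIC))"
```

```text
[[238.0, 203.0], [270.0, 205.0], [267.0, 229.0], [236.0, 227.0]] [ 0.5147 -0.2863  0.11  ] [  63.8  -29.9 -116.2  150.5] [0.0299 0.0242 0.0297 0.0242]
[[238.0, 203.0], [270.0, 205.0], [267.0, 229.0], [234.75704956054688, 224.8392333984375]] [ 0.5141 -0.2863  0.11  ] [  63.8  -29.9 -120.1  147. ] [0.0299 0.0242 0.0311 0.0222]
```

View pics/w1z.png

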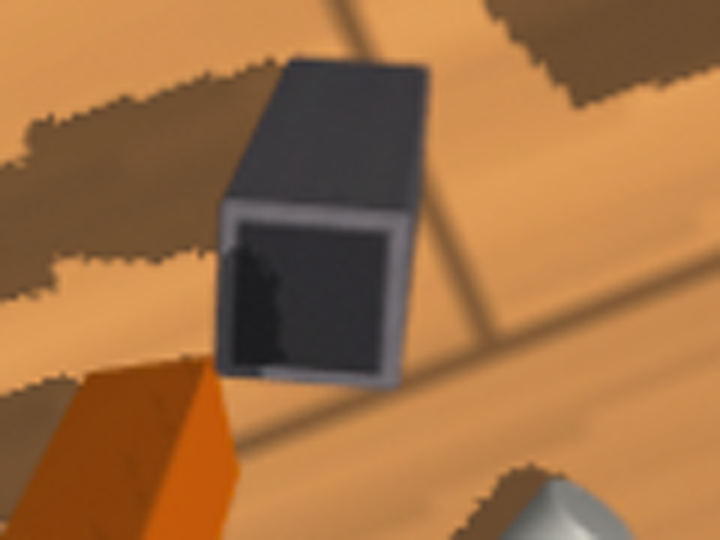

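The top-face corners in the crop are (223,202), (417,213), (398,388) and (217,375).

```bash
python3 - <<'E'
import numpy as np
m=np.load("w1.npz");R,t=m["R"],m["t"]
v=np.array([(223,202),(417,213),(398,388),(217,375)])/6+[200,165]-[m["cx"],m["cy"]]
r=np.linalg.norm(v,axis=1);th=r/m["fx"]
d=np.c_[v/r[:,None]*np.sin(th)[:,None],np.cos(th)]@R;c=-R.T@t
p=c+d*((.11-c[2])/d[:,2])[:,None];e=np.roll(p,-1,0)-p
print(p.mean(0),np.degrees(np.arctan2(e[:,1],e[:,0])),np.linalg.norm(e,axis=1))
E
```

```text
[ 0.51286967 -0.28592142  0.11      ] [  64.07516642  -29.02034091 -116.63714991  153.16658755] [0.03008871 0.02918776 0.02897129 0.02878863]
```

Call:
drive_tool(plan=[0.3, -1.2, 0, 0, 0, -1, 1, 0.3, -1.2, -1, 0, 0, -1, 1, 0.3, -1.2, -2.5, 0, 0, -1, 1, 0.3, -1.2, -4, 0, 0, -1, 1, 0.3, -1.2, -4.8, 0, 0, -1, 1, 0.3, -1.2, -4.8, 0, 0, -1, 1, 0.3, -1.2, -4.8, 0, 0, -1, 1])

```text
time: 2.73
position: [0.5123, -0.2801, 0.136]
ee_rot: [-3.141, -0.002, 2.666]
ft_force: [1.4, -0.7, 0.1]
width: 0.999
finger_force: 0.0
```

Call:
drive_tool(plan=[0, -0.2, -0.8, 0, 0, 0, 1, 0, -0.2, -1.6, 0, 0, 0, 1, 0, -0.2, -2.3, 0, 0, 0, 1, 0, -0.2, -2.65, 0, 0, 0, 1, 0, -0.2, -2.65, 0, 0, 0, 0.6, 0, -0.2, -2.65, 0, 0, 0, 0, 0, -0.2, -2.65, 0, 0, 0, 0, 0, -0.2, -2.65, 0, 0, 0, 0])

```text
time: 3.4
position: [0.5135, -0.2854, 0.0714]
ee_rot: [3.141, 0.002, 2.667]
ft_force: [-0.0, -0.4, 0.4]
width: 0.456
finger_force: 0.0
```

Call:
drive_tool(plan=[0, 0, 0, 0, 0, 0, 0, 0, 0, 0, 0, 0, 0, 0, 0, 0, 0, 0, 0, 0, 0, 0, 0, 0, 0, 0, 0, 0])

```text
time: 3.73
position: [0.5134, -0.2858, 0.0711]
ee_rot: [-3.142, 0.002, 2.666]
ft_force: [-1.2, -1.3, 8.5]
width: 0.344
finger_force: 61.5
```

Call:
drive_tool(plan=[0, 0, 0.7, 0, 0, 0, 0, 0, 0, 2, 0, 0, 0, 0, 0, 0, 3.6, 0, 0, 0, 0, 0, 0, 5.2, 0, 0, 0, 0, 0, 0, 6.8, 0, 0, 0, 0, 0, 0, 8.4, 0, 0, 0, 0, 0, 0, 9.6, 0, 0, 0, 0, 0, 0, 9.6, 0, 0, 0, 0])

```text
time: 4.4
position: [0.5143, -0.2865, 0.3162]
ee_rot: [3.14, 0.008, 2.666]
ft_force: [0.5, -0.3, -3.7]
width: 0.348
finger_force: 60.5
```

Call:
drive_tool(plan=[0, 1, 0, 0, 0, 1, 0, 0, 2.4, 0, 0, 0, 2, 0, 0, 3.8, 0, 0, 0, 3, 0, 0, 5.2, 0, 0, 0, 4, 0, 0, 6.6, 0, 0, 0, 5, 0, 0, 8, 0, 0, 0, 5.5, 0, 0, 9.4, 0, 0, 0, 5.5, 0, 0, 10.4, 0, 0, 0, 5.5, 0])

```text
time: 5.07
position: [0.5118, -0.0219, 0.3093]
ee_rot: [3.141, -0.001, -3.134]
ft_force: [0.6, 0.7, -5.1]
width: 0.341
finger_force: 60.7
```

Call:
drive_tool(plan=[0.3, 1.4, 0, 0, 0, 0, 0, 0.6, 2.8, 0, 0, 0, 0, 0, 0.9, 4.2, 0, 0, 0, 0, 0, 1.2, 5.6, 0, 0, 0, 0, 0, 1.6, 7, 0, 0, 0, 0, 0, 1.6, 8.3, 0, 0, 0, 0, 0, 1.6, 9.1, 0, 0, 0, 0, 0, 1.6, 9.1, 0, 0, 0, 0, 0])

```text
time: 5.73
position: [0.5514, 0.2077, 0.3084]
ee_rot: [3.141, -0.002, -3.131]
ft_force: [-0.4, 0.3, -5.0]
width: 0.345
finger_force: 60.8
```

```bash
python3 - <<'E'
from h import *
import cv2
m=viewer.camera_model("wrist");w=viewer.snapshot("wrist");s=viewer.snapshot("scene");d=viewer.snapshot("side")
np.savez("w2.npz",**m);print(bot.observe()["position"])
r=lambda i,f:cv2.resize(i,None,fx=f,fy=f,interpolation=cv2.INTER_CUBIC)
a=r(s[200:400,220:420],2);b=r(d[130:330,80:280],2)
cv2.imwrite("pics/w2.png",w[:,:,::-1]);cv2.imwrite("pics/v2.png",np.hstack([a,b])[:,:,::-1])
E
```

```text
[0.55237507 0.20169626 0.30924299]
```

View pics/w2.png

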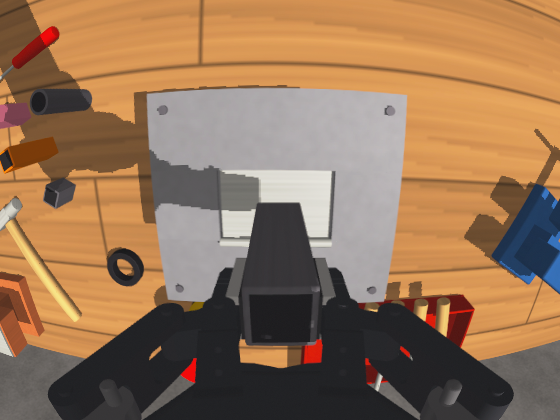

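View pics/v2.png

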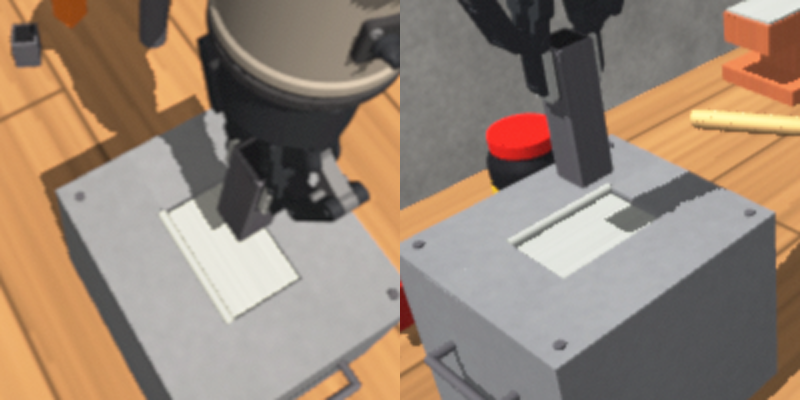

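The wrist view shows the mouth with corners (220,170), (333,170), (331,240) and (220,240). The stub's near foot edge runs (257–299, 204), and the stub is upright and aligned in yaw.

```bash
python3 - <<'E'
import numpy as np
m=np.load("w2.npz");R,t=m["R"],m["t"]
def bk(q,z):
    v=np.array(q,float)-[m["cx"],m["cy"]]
    r=np.linalg.norm(v,axis=1);th=r/m["fx"]
    d=np.c_[v/r[:,None]*np.sin(th)[:,None],np.cos(th)]@R;c=-R.T@t
    return c+d*((z-c[2])/d[:,2])[:,None]
print(bk([(220,170),(333,170),(331,240),(220,240)],.185).round(4))
print(bk([(148,95),(406,96),(386,302),(168,299)],.185).round(4))
print(bk([(257,204),(299,204)],.309-.071).round(4))
E
```

```text
[[0.5252 0.1585 0.185 ]
 [0.5243 0.2534 0.185 ]
 [0.588  0.2554 0.185 ]
 [0.5891 0.1556 0.185 ]]
[[0.4589 0.0965 0.185 ]
 [0.4579 0.3143 0.185 ]
 [0.6578 0.3186 0.185 ]
 [0.6568 0.0962 0.185 ]]
[[0.5385 0.1932 0.238 ]
 [0.5382 0.2221 0.238 ]]
```

Call:
drive_tool(plan=[0.1, 0, -0.6, 0, 0, 0, 0, 0.1, 0, -1.2, 0, 0, 0, 0, 0.1, 0, -1.8, 0, 0, 0, 0, 0.1, 0, -2.3, 0, 0, 0, 0, 0.1, 0, -2.8, 0, 0, 0, 0, 0.1, 0, -3.3, 0, 0, 0, 0, 0.1, 0, -3.8, 0, 0, 0, 0, 0.1, 0, -4.3, 0, 0, 0, 0])

```text
time: 6.55
position: [0.5551, 0.2022, 0.2015]
ee_rot: [3.142, -0.0, -3.137]
ft_force: [-0.8, 0.6, -2.8]
width: 0.344
finger_force: 61.4
```

Call:
drive_tool(plan=[0, 0, -0.35, 0, 0, 0, 0, 0, 0, -0.35, 0, 0, 0, 0, 0, 0, -0.35, 0, 0, 0, 0, 0, 0, -0.35, 0, 0, 0, 0, 0, 0, -0.35, 0, 0, 0, 0])

```text
time: 6.97
position: [0.5554, 0.2024, 0.1943]
ee_rot: [3.141, 0.0, -3.137]
ft_force: [-2.6, 0.0, -4.8]
width: 0.342
finger_force: 60.9
```

Call:
drive_tool(plan=[0, 0, 0, 0, 0, 0, 1, 0, 0, 0, 0, 0, 0, 1, 0, 0, 0, 0, 0, 0, 1, 0, 0, 0, 0, 0, 0, 1, 0, 0, 0, 0, 0, 0, 1, 0, 0, 0, 0, 0, 0, 1, 0, 0, 0, 0, 0, 0, 1, 0, 0, 0, 0, 0, 0, 1])

```text
time: 7.63
position: [0.5553, 0.2023, 0.1938]
ee_rot: [-3.142, 0.0, -3.137]
ft_force: [-0.1, 0.6, -0.2]
width: 1.001
finger_force: 0.0
```

Call:
drive_tool(plan=[0, 0, 1, 0, 0, 0, 1, 0, 0, 2, 0, 0, 0, 1, 0, 0, 3.5, 0, 0, 0, 1, 0, 0, 5, 0, 0, 0, 1, 0, 0, 6, 0, 0, 0, 1, 0, 0, 6, 0, 0, 0, 1, 0, 0, 6, 0, 0, 0, 1])

```text
time: 8.22
position: [0.5558, 0.2025, 0.3453]
ee_rot: [3.14, 0.002, -3.137]
ft_force: [-0.2, -0.2, -0.9]
width: 1.0
finger_force: 0.0
```

```bash
python3 - <<'E'
from h import *
import cv2
s=viewer.snapshot("scene");d=viewer.snapshot("side")
r=lambda i:cv2.resize(i,(400,300),interpolation=cv2.INTER_AREA)
cv2.imwrite("pics/v3.png",np.hstack([r(s),r(d)])[:,:,::-1]);print(bot.observe()["time"])
E
```

```text
8.3167
```

View pics/v3.png

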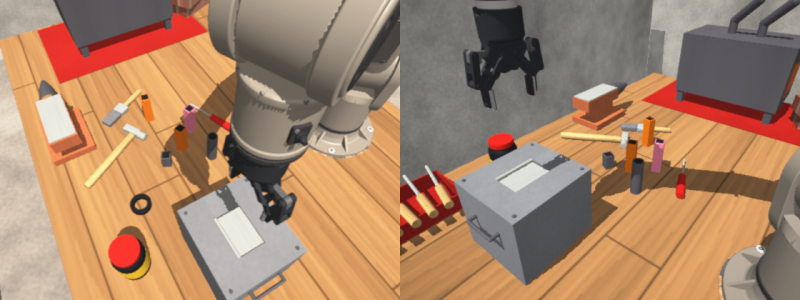

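The stub is inside the box, the flap is shut (side view, ~(530,177)), the round stub still stands at (637,178), and the gripper is empty and clear.

```bash
python3 -c "
from workcell import bot
print(bot.hand_in())"
```

```text
the job is handed in; nothing more can be done
None
```

The tall square offcut was posted through the flap and dropped inside the scrap box, the flap shut behind it, the round offcut was left standing, and the job was handed in at about 8.3 s; the hand-in gave no verdict, so I judged this from the final camera views.

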